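# Load the specimen lift and wind it to its stop

## Task

Draw the lowest blue specimen block out of the mouth of the gravity magazine, leaving the blocks above it in the magazine, and lay it flat, centred and lengthwise on the yellow head of the specimen lift. Then crank the red handwheel clockwise until you feel its hard stop, and back it off a quarter turn so that the screw does not seize. Let go, and do not shift or knock over anything else on the bench.

Things in the scene. Friction and masses are not known exactly. Their poses are not given: they have to be found in the camera images.
- magazine: Aluminium gravity magazine, clear sides, fixed, 90 x 75 mm, 68 mm high. Origin on the bench under the chute's centre; x along the blocks, mouth on its -x side. Chute inside 83 x 43 mm, floor 22 mm up, ending at x = -39 mm. Four equal blocks lie one on another; a front strip (16 mm wide, outer face x = -45.5 mm, 36 to 68 mm up) holds back all but the lowest. Blocks above drop one place once it is out.
- blank0_mid (a point): Centre (half-way up) of the lowest blue plastic block, 80 x 40 x 10 mm, about 60 g; x is its 80 mm length, pointing into the magazine, y its width. Its front end sticks out of the mouth 27 to 33 mm beyond the magazine's front strip, with nothing under or beside that end. Pulled straight out about 55 mm along the magazine's -x it is free.
- blank1_mid (a point): Centre of the second block from the bottom of the magazine, same size; must stay in the magazine.
- blank2_mid (a point): Centre of the third block, same size; must stay in the magazine.
- blank3_mid (a point): Centre of the top block, same size; must stay in the magazine.
- stand: Specimen lift, fixed: grey base plate 14 mm thick (x -80 to 170 mm, y -145 to 125 mm). Origin on the bench midway between lift head (x 0, y +75 mm) and handwheel axis (x 0, y -75 mm); z up. Behind the head a white side-viewing scope: column x 115 to 165 mm, 144 mm high, lens ending at x = 67 mm, y = 75 mm, 88 mm up.
- lift_top (a point): Centre of the top face of the yellow lift head, a plate 80 (x) x 30 (y) x 8 mm thick on a slim column; axes parallel to the stand's. A block lies on it with its 80 mm along x and overhangs 5 mm on each side in y. It rises 8 mm per clockwise turn of the wheel, from 55 mm to 79 mm above the bench, and does not sink by itself.
- wheel_axis (a point): Point on the vertical axis of the red handwheel, at the height of its rim (90 mm above the bench). Rim 114 mm across, 10 mm thick; it does not move up or down.
- crank_grip (a point): Centre (half-way up) of the black upright crank handle on the wheel, a cylinder 18 mm in diameter and 42 mm tall, 50 mm from the wheel's axis, 118 mm above the bench; its foot is 2 mm above the rim. It spins freely about its own axis.
- wheel (a joint): Angle of the handwheel in rad, growing clockwise seen from above, which raises the lift head. Range 0 to 18.85 (three turns); the hard stop is felt at 18.85 and gives under 0.2 rad when pushed hard. It starts 1.6 to 2.9 turns short of it. Turning takes 1 to 5 N at the handle, and it stays where it is left.
- wash_bottle: Bystander: white bottle with red cap, 54 mm across, 150 mm tall, beside the magazine. Origin at the centre of its underside.
- dish: Bystander: low round glass dish with lid, 64 mm across, 20 mm tall. Origin at the centre of its underside.
- beaker: Bystander: glass beaker, 66 mm across, 90 mm tall, behind the magazine. Origin at the centre of its underside.
- vial: Bystander: small amber vial, 28 mm across, 50 mm tall, in front of the lift. Origin at the centre of its underside.
- counter: Bystander: grey and red tally counter, 60 x 45 x 40 mm, in front of the lift. Origin at the centre of its underside.
- marker: Bystander: black marker pen, 130 x 14 x 12 mm, lying in front of the magazine. Origin at the centre of its underside, x along it.
- slide_box: Bystander: green slide box, 90 x 60 x 50 mm, at the back of the bench. Origin at the centre of its underside.
There are look-alikes about, which are no part of the job. What is shaped like the magazine but orange is not meant.

How it is judged:
On the way, in this order (a step that is already met when the one before it is completed fails the run):
1. the lowest block lies on the lift head, the others still in the magazine, and it has been let go (x of blank0_mid in the frame of lift_top between -0.012 and 0.012 m and y of blank0_mid in the frame of lift_top between -0.012 and 0.012 m and z of blank0_mid in the frame of lift_top between 0.002 and 0.009 m and angle between blank0_mid's own z axis and vertical below 0.12 rad and angle between the x axis of blank0_mid and the x axis of lift_top, either way round below 0.22 rad and horizontal distance between each of blank1_mid, blank2_mid, blank3_mid and magazine below 0.012 m and contact force between the fingers and blank0 below 0.2 N), for 0.2 s.
2. the handwheel has been cranked clockwise onto its hard stop with the block still on the head (x of blank0_mid in the frame of lift_top between -0.012 and 0.012 m and y of blank0_mid in the frame of lift_top between -0.012 and 0.012 m and z of blank0_mid in the frame of lift_top between 0.002 and 0.009 m and angle between blank0_mid's own z axis and vertical below 0.12 rad and angle between the x axis of blank0_mid and the x axis of lift_top, either way round below 0.22 rad and value of joint wheel above 18.79 rad), for 0.05 s.
3. the handwheel has been backed off about a quarter turn (x of blank0_mid in the frame of lift_top between -0.012 and 0.012 m and y of blank0_mid in the frame of lift_top between -0.012 and 0.012 m and z of blank0_mid in the frame of lift_top between 0.002 and 0.009 m and angle between blank0_mid's own z axis and vertical below 0.12 rad and angle between the x axis of blank0_mid and the x axis of lift_top, either way round below 0.22 rad and value of joint wheel between 16.9292 and 17.6292 rad), for 0.2 s.
At the end, for the whole second after the job is handed in: The lowest block lies flat and at rest on the lift head, centred within 12 mm and lengthwise within 0.22 rad; the other three lie flat in the magazine, one place lower; the handwheel, having been on its stop, is at rest a quarter turn (within 0.35 rad, 20 degrees) back from it (all of step 3 and horizontal distance between each of blank1_mid, blank2_mid, blank3_mid and magazine below 0.012 m and height (world z) of blank1_mid below 0.031 m and angle between each of blank1_mid, blank2_mid, blank3_mid's own z axis and vertical below 0.12 rad and height (world z) of blank2_mid below 0.041 m and height (world z) of blank3_mid below 0.051 m and velocity of joint wheel between -0.05 and 0.05 rad/s and linear speed of blank0 below 0.02 m/s); the robot touches nothing.
It fails at once if a block above the lowest is pulled out of the magazine (horizontal distance between any of blank1_mid, blank2_mid, blank3_mid and magazine above 0.02 m).
It fails at once if a bystander is shifted by more than 30 mm (distance of any of wash_bottle, dish, beaker, vial, counter, marker, slide_box from where it was at the start of the episode above 0.03 m).
It fails at once if the bottle, beaker or vial is knocked over (angle between any of wash_bottle, beaker, vial's own z axis and vertical above 0.6 rad).
It also fails if it takes over 72 s, if anything falls off the work surface, if the arm or the gripper's body presses on something with over 40 N, if the wrist force passes 120 N, or if a joint passes its speed limit or range.

## Robot

A 6-joint arm with a two-finger parallel gripper is mounted at the origin on the work surface. World frame = base frame: x ahead of the robot, y to its left, z up, the work surface at z = 0. Lengths are in m, angles in rad, forces in N, time in s.
With the tool pointing down it reaches from about 0.25 to 0.775 m from the base axis. Payload 8.9 kg.
Tool frame: the origin (TCP) lies on the centre line of the jaws, within the pads' length; the fingertips stand 25 mm ahead of it and the grasp point (between the pads) lies 6 mm ahead of it; z points along the fingers, y is the line along which they close (so a half turn about z gives the same grasp; the last joint's range is limited). The gripper opens to 85 mm and grips with 20 to 120 N. Pads are 22 mm wide; open, the fingers measure 114 mm over their backs; the gripper's body (76 mm by 85 mm) begins 54 mm behind the grasp point. The pads swing forward as they close: fully open they stand 13 mm farther back than shut.
Start: joints at [-0.139, 0.291, -0.153, 1.127, 0, 1.431], TCP at [0.525, 0, 0.256] pointing down, gripper open.
Joint ranges: [-2.52, 2.52], [-0.91, 1.74], [-1.3, 1.37], [-1.96, 2.02], [-1.52, 1.47], [-3.14, 3.14]. Speed limits (rad/s): [2.22, 2.22, 2.79, 3.14, 3.14, 3.14].

## Interface

Orientations are given as a unit quaternion [x, y, z, w].
In Python, from rig import status, camera, camera_model, finish_job, finder gives the robot as it stands.
- The arm moves only by the tool move_arm, never from a script. Its argument "targets" is a list of rows, each a list of 7 numbers: the opening, from 0 (shut) to 1 (fully open), then the shift along the world's x, y, z in m, then the turn, a rotation vector about the world's x, y, z in rad. In form: [[gripper, x, y, z, rx, ry, rz], ...]. A call has 1 to 20 rows; each row shifts and turns the commanded pose from where the row before left it; what a row does not reach is not made up. A row lasts 1/8 s, in which the tool goes at most 62.5 mm and 10.7 degrees, less where a joint would pass 70% of its speed; a pose out of reach is approached as far as the arm can. A call is refused whole if a number of a shift passes 0.0625 or a number of a turn 0.188, either way. A call with a gripper value outside its range is refused whole. The fingers move at their own pace and stop on an object; "grip_force" is the grip in N (left out, the last holds). Time passes only in rows, so rows that do not move let the fingers close. It gives the time, the measured TCP pose, the force, the opening and the grip force at its end, in the units of the state.
- status.read_state(): the state, without advancing time (a new reading comes with each control period).
- camera(name): name is "scene" or "side" or "wrist"; returns the picture (384x512x3 uint8, blue, green, red); there is no depth.
- camera_model(name): a dict with "fx", "fy", "cx", "cy" (pixels), "dist" ([k1, k2, p1, p2, k3] as OpenCV has them; the pictures are not rectified), "R" (3x3) and "t" (3): a world point X has camera coordinates R X + t. Camera axes: x right, y down, z forward; pixel columns grow to the right and rows downward; lengths in m; the calibration is good to about 2 mm. A picture is of the moment at which its call begins: read the wrist's pose just before it. camera_model takes no time and is no camera call; for the wrist camera it gives the pose at the moment of the call.
- finish_job(): hands the job in; it is judged then, once.
Trained networks look in the newest picture that a camera, given by its name, has taken for a name from the list of things; names that differ only in an ending like _2 or _b are one class to them, and where a whole thing is asked for, a point or a joint stands for the part that bears it (a point fixed in the world has none). Each returns a list of dicts, best first, with "conf" (0 to 1); they miss things now and then, are a little off and sometimes report something else, mostly with a low value. They report only what shows in the picture. A call takes as long as a camera call. They do not tell look-alikes from the thing itself.
- finder.boxes_of(camera, name): "location" ([x, y, z] in m, in the coordinates of the camera as it stood for that picture, good to about 4 mm: the middle of the surface that is visible of it).
- finder.mark_of(camera, name): "location" ([x, y, z] in m, in the coordinates of the camera as it stood for that picture, good to about 4 mm: a listed point, or the origin of a listed thing).
The state is a dict: "time": time; "joint_pos": joint angles; "joint_velocities": joint speeds; "effort": joint torques, N m; "ee_pos": TCP position; "orientation": TCP orientation; "force": force on the tool from outside, world axes, zero at the start; "ft_torque": the same for the moment, N m; "width": finger opening in m; "grasp_force": force on a finger pad.
Only numpy, scipy, OpenCV 4.12 (cv2) and the standard library are available. Lean on these libraries where they do the work, as an engineer would, in place of code of your own. Each camera call takes 0.05 s, during which the arm holds its last target. There are 200 camera calls.

## Working session

There is one attempt and no reset: what is moved stays moved. The work goes in short steps, Python scripts to look and compute and a tool call to move; the robot and the scene stay as the last step left them, time stands still between calls to the robot, and variables do not carry over. Pictures are saved under pics/ and viewed, at most 10 in all, crops included, and the job is handed in when it is done.

Besides the shell and the picture viewer there is one more tool, called as name(argument=value, ...), one argument or row to a line, values as JSON. move_arm: Moves the arm, as the interface text tells. Its arguments: {"type":"object","properties":{"targets":{"type":"array","items":{"type":"array","items":{"type":"number"}}},"grip_force":{"type":"number"}},"required":["targets"]}

```bash
mkdir -p pics; ls; cat > h.py <<'E'
import numpy as np, cv2
from rig import status, camera, camera_model, finish_job, finder
def w(m,p): return np.array(m["R"]).T@(np.array(p)-np.array(m["t"]))
def px(m,X):
    r,_=cv2.Rodrigues(np.array(m["R"],float)); K=np.array([[m["fx"],0,m["cx"]],[0,m["fy"],m["cy"]],[0,0,1.]])
    return cv2.projectPoints(np.array(X,float).reshape(-1,1,3),r,np.array(m["t"],float),K,np.array(m["dist"],float))[0].reshape(-1,2)
def ray(m,uv,z):
    K=np.array([[m["fx"],0,m["cx"]],[0,m["fy"],m["cy"]],[0,0,1.]])
    q=cv2.undistortPoints(np.array(uv,float).reshape(-1,1,2),K,np.array(m["dist"],float)).reshape(-1,2)
    R=np.array(m["R"]);c=-R.T@np.array(m["t"]);d=np.c_[q,np.ones(len(q))]@R
    return c+d*((z-c[2])/d[:,2])[:,None]
E
python3 - <<'E'
from h import *
for c in ["scene","side"]:
    im=camera(c); cv2.imwrite(f"pics/{c}0.png",im); m=camera_model(c)
    print(c,"cam pos",np.round(w(m,[0,0,0]),3))
    for n in ["magazine","blank0_mid","blank1_mid","blank3_mid","stand","lift_top","wheel_axis","crank_grip","wash_bottle","dish","beaker","vial","counter","marker","slide_box"]:
        for d in finder.mark_of(c,n)[:3]:
            X=w(m,d["location"]); print(n,round(d["conf"],2),np.round(X,3),np.round(px(m,X)[0]))
print(status.read_state())
E
```

```text
pics
scene cam pos [ 0.846 -0.44   0.951]
magazine 0.86 [0.544 0.454 0.001] [345. 122.]
magazine 0.75 [0.501 0.225 0.003] [294. 163.]
magazine 0.4 [ 0.529 -0.238 -0.002] [202. 298.]
blank0_mid 0.54 [0.446 0.104 0.002] [255. 183.]
blank0_mid 0.52 [0.501 0.225 0.005] [295. 163.]
blank0_mid 0.45 [ 0.391 -0.172  0.   ] [176. 247.]
blank3_mid 0.79 [0.501 0.224 0.058] [296. 151.]
blank3_mid 0.51 [ 0.519  0.321 -0.   ] [316. 145.]
blank3_mid 0.39 [ 0.578 -0.335  0.119] [183. 329.]
lift_top 0.69 [ 0.527 -0.167  0.063] [217. 263.]
wheel_axis 0.61 [ 0.534 -0.313  0.091] [176. 312.]
crank_grip 0.69 [ 0.581 -0.335  0.12 ] [184. 330.]
wash_bottle 0.85 [0.518 0.322 0.001] [316. 145.]
dish 0.61 [0.446 0.102 0.004] [255. 183.]
beaker 0.73 [0.612 0.188 0.001] [322. 190.]
vial 0.23 [0.445 0.104 0.002] [255. 183.]
counter 0.66 [ 0.391 -0.173 -0.001] [176. 248.]
slide_box 0.57 [ 0.733 -0.008  0.002] [325. 267.]
side cam pos [ 0.295 -0.88   0.761]
magazine 0.64 [ 0.498  0.222 -0.006] [231. 179.]
magazine 0.53 [0.498 0.227 0.056] [230. 161.]
magazine 0.44 [ 0.543  0.454 -0.001] [231. 140.]
blank0_mid 0.54
[... 981 characters left out ...]
[-1.39286412e-01,  2.90703508e-01, -1.53383821e-01,  1.12668104e+00,
       -1.01798186e-05,  1.43146880e+00]), 'joint_velocities': array([ 1.08525134e-03, -1.66542763e-03, -3.80999226e-05, -2.33430769e-04,
       -1.00626735e-03, -1.28060259e-03]), 'effort': array([-8.81254869e-05, -5.37015331e+01,  3.31640911e+01,  1.84216791e-03,
       -1.88206168e-04,  1.31601567e-05]), 'ee_pos': array([5.25014644e-01, 5.83108642e-06, 2.56309329e-01]), 'orientation': array([7.07092245e-01, 7.07121317e-01, 4.35286852e-06, 1.42266300e-05]), 'force': array([ 0.85525   , -0.08453155,  0.59751776]), 'ft_torque': array([-0.00981226,  0.03138741,  0.01608033]), 'grasp_force': 0.0, 'width': 0.08545881331921375}
```

View both.

```bash
python3 - <<'E'
import cv2,numpy as np
a=cv2.imread("pics/scene0.png");b=cv2.imread("pics/side0.png")
c=cv2.resize(a,(800,600));cv2.imwrite("pics/s0b.png",c)
x=cv2.resize(a[105:205,245:365],(480,400),interpolation=3);y=cv2.resize(b[120:220,170:270],(320,320),interpolation=3)
cv2.imwrite("pics/crop.png",np.hstack([x,cv2.copyMakeBorder(y,0,80,0,0,0)]))
E
```

```text
(no output)
```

View pics/s0b.png

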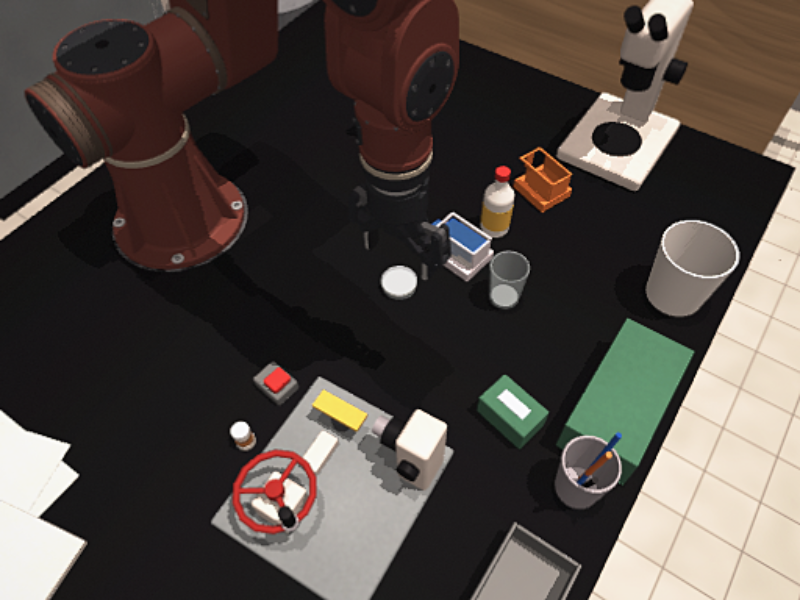

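View pics/crop.png

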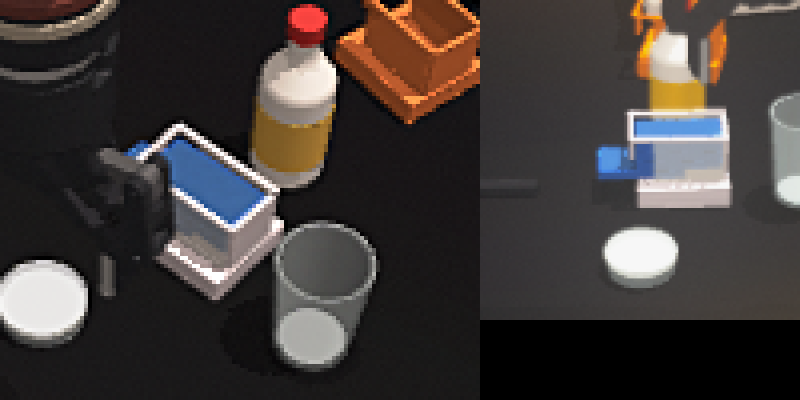

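Candidates for the block's magazine are the orange one at scene (345,122), and the clear/aluminium one with blue blocks at (294,163). I choose the second: the crop shows blue blocks, with the lowest sticking out on the -x side at side px ~(220,171). The orange magazine is empty.

move_arm(
  targets=[
    [1, -0.01, 0.025, 0, 0, 0, 0.1745],
    [1, -0.01, 0.025, 0, 0, 0, 0.1745],
    [1, -0.01, 0.025, 0, 0, 0, 0.1745],
    [1, -0.01, 0.025, 0, 0, 0, 0.1745],
    [1, -0.01, 0.025, 0, 0, 0, 0.1745],
    [1, -0.01, 0.025, 0, 0, 0, 0.1745],
    [1, -0.01, 0.025, 0, 0, 0, 0.1745],
    [1, -0.01, 0.025, 0, 0, 0, 0.1745],
    [1, -0.01, 0.025, 0, 0, 0, 0.1745],
    [1, 0, 0, 0, 0, 0, 0],
    [1, 0, 0, 0, 0, 0, 0],
  ],
  grip_force=40,
)

```text
time: 2.98
ee_pos: [0.4352, 0.2247, 0.2563]
orientation: [0.001, 1.0, -0.0, 0.0]
force: [0.5, -0.6, -0.6]
width: 0.0854
grasp_force: 0.0
```

```bash
python3 - <<'E'
from h import *
s=status.read_state();print(s["time"],s["ee_pos"],s["orientation"],s["joint_pos"],s["force"])
for c in ["wrist","side","scene"]:
    m=camera_model(c); im=camera(c); cv2.imwrite(f"pics/{c}1.png",im)
    if c=="wrist": print("cam",w(m,[0,0,0]),m); W=m
    for n in ["magazine","blank0_mid","blank3_mid"]:
        for d in finder.mark_of(c,n)[:2]:
            X=w(m,d["location"]); print(c,n,round(d["conf"],2),np.round(X,4),np.round(px(m,X)[0]))
a=cv2.imread("pics/wrist1.png");cv2.imwrite("pics/wrist1b.png",cv2.resize(a,(800,600)))
E
```

```text
2.975 [0.43516211 0.2247249  0.2563143 ] [ 1.16918099e-03  9.99999303e-01 -1.34759532e-04  9.07388783e-05] [ 3.27485222e-01  2.23877093e-01 -2.43467206e-01  1.10336726e+00
 -3.13669265e-04  3.29823571e-01] [ 0.46471111 -0.62717723 -0.57800347]
cam [0.35811038 0.22533302 0.37309069] {'fx': 334.2906913456756, 'fy': 334.2906913456756, 'cx': 251.85409011243692, 'cy': 192.45891382846958, 'dist': array([-0.03487822,  0.        ,  0.        ,  0.        ,  0.        ]), 'R': array([[ 0.00173062,  0.99999789, -0.00110823],
       [ 0.95425136, -0.00132009,  0.29900267],
       [ 0.29900057, -0.00157499, -0.95425163]]), 't': array([-0.22553882, -0.45298497,  0.24930209])}
wrist magazine 0.7 [5.478e-01 4.503e-01 2.000e-04] [433. 248.]
wrist blank0_mid 0.59 [0.4688 0.2332 0.0262] [260. 194.]
wrist blank3_mid 0.68 [0.5028 0.224  0.0546] [251. 234.]
side magazine 0.96 [ 0.4993  0.2199 -0.0043] [231. 179.]
side magazine 0.85 [ 0.5444  0.4539 -0.0009] [231. 140.]
side blank0_mid 0.69 [0.4711 0.2304 0.0262] [221. 170.]
side blank0_mid 0.62 [ 7.35e-01 -6.90e-03  4.00e-04] [331. 214.]
side blank3_mid 0.7 [0.498  0.224  0.0566] [230. 161.]
scene magazine 0.85 [0.5026 0.2265 0.0026] [295. 163.]
scene magazine 0.7 [0.5457 0.4531 0.0028] [345. 121.]
scene blank0_mid 0.66 [0.4703 0.2279 0.0295] [286. 152.]
scene blank3_mid 0.76 [0.5016 0.2208 0.0577] [295. 152.]
scene blank3_mid 0.68 [0.5036 0.2249 0.0051] [295. 163.]
```

View pics/wrist1b.png

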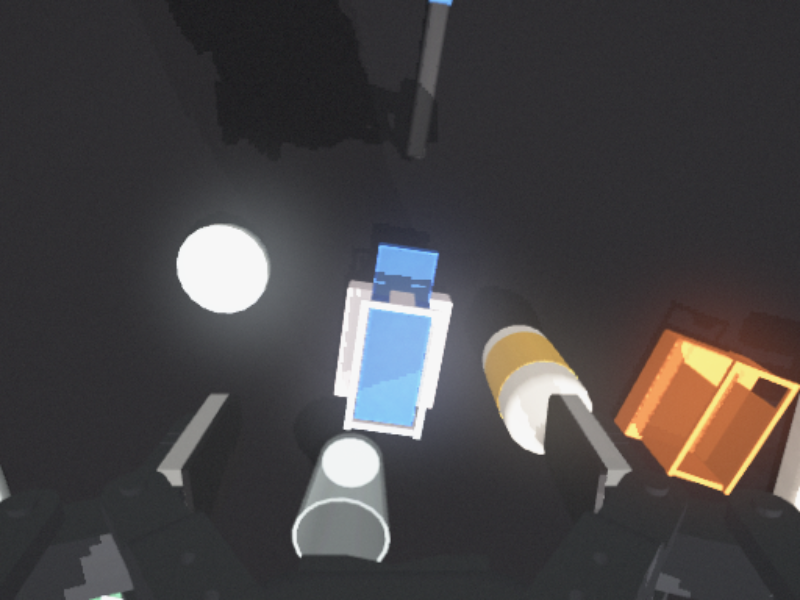

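The wrist picture shows the blue tongue of the lowest block, with front corners at ~(380,244) and (438,250) of 800x600. The magazine rim corners are (358,303), (438,310), (421,437) and (346,430).

```bash
python3 - <<'E'
from h import *
m=camera_model("wrist")
a=ray(m,np.array([[380,244],[438,250]])*.64,0.032);print(a,a.mean(0))
d=a[1]-a[0];print("yaw front",np.degrees(np.arctan2(-d[0],d[1])),np.linalg.norm(d))
b=ray(m,np.array([[358,303],[438,310],[421,437],[346,430]])*.64,0.068);print(b,b.mean(0))
for i,j in[(0,3),(1,2)]:
    d=b[j]-b[i];print("yaw side",np.degrees(np.arctan2(d[1],d[0])),np.linalg.norm(d))
# colour-based blue tongue
im=cv2.imread("pics/wrist1.png");h=cv2.cvtColor(im,cv2.COLOR_BGR2HSV)
k=cv2.inRange(h,(95,90,60),(125,255,255));k[:140]=0
n,l,st,c=cv2.connectedComponentsWithStats(k)
for i in range(1,n):
    if st[i,4]>150:
        pts=np.argwhere(l==i)[:,::-1]; r=cv2.minAreaRect(pts.astype(np.float32));print(st[i],r,ray(m,cv2.boxPoints(r),0.032 if st[i,1]<175 else .062))
E
```

```text
[[0.4254757  0.21616014 0.032     ]
 [0.42949806 0.2546664  0.032     ]] [0.42748688 0.23541327 0.032     ]
yaw front -5.96347893162424 0.03871577777748297
[[0.4550239  0.20337077 0.068     ]
 [0.45952553 0.25253019 0.068     ]
 [0.54898295 0.24352565 0.068     ]
 [0.54369625 0.19354308 0.068     ]] [0.50180716 0.22324242 0.068     ]
yaw side -6.324365578385889 0.0892152998040478
yaw side -5.747875308750689 0.08990946717087811
[ 238  155   43   42 1280] ((258.7933044433594, 175.39529418945312), (39.20176315307617, 37.18672180175781), 8.426969528198242) [[0.46310194 0.20891476 0.032     ]
 [0.42334977 0.21506966 0.032     ]
 [0.42936563 0.25527311 0.032     ]
 [0.46953851 0.25045979 0.032     ]]
[ 227  198   49   75 2716] ((250.9044647216797, 234.9860076904297), (39.57844161987305, 71.09639739990234), 8.32564926147461) [[0.53785693 0.19816768 0.062     ]
 [0.46003977 0.21007707 0.062     ]
 [0.46596281 0.24856026 0.062     ]
 [0.54467048 0.23941013 0.062     ]]
```

move_arm(
  targets=[
    [1, 0.003, 0.004, -0.03, 0, 0, -0.054],
    [1, 0.0025, 0.0035, -0.04, 0, 0, -0.054],
    [1, 0, 0, -0.04, 0, 0, 0],
    [1, 0, 0, -0.04, 0, 0, 0],
    [1, 0, 0, -0.04, 0, 0, 0],
    [1, 0, 0, -0.029, 0, 0, 0],
    [1, 0, 0, 0, 0, 0, 0],
    [1, 0, 0, 0, 0, 0, 0],
  ],
)

```text
time: 4.58
ee_pos: [0.4411, 0.2327, 0.0383]
orientation: [0.054, 0.999, 0.0, 0.0]
force: [-0.8, -1.2, 0.2]
width: 0.0853
grasp_force: 0.0
```

```bash
python3 - <<'E'
from h import *
a=camera("wrist");s=camera("side");cv2.imwrite("pics/g.png",np.hstack([cv2.resize(a,(400,300)),cv2.resize(s[120:220,170:303],(400,300))]))
E
```

```text
(no output)
```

View pics/g.png

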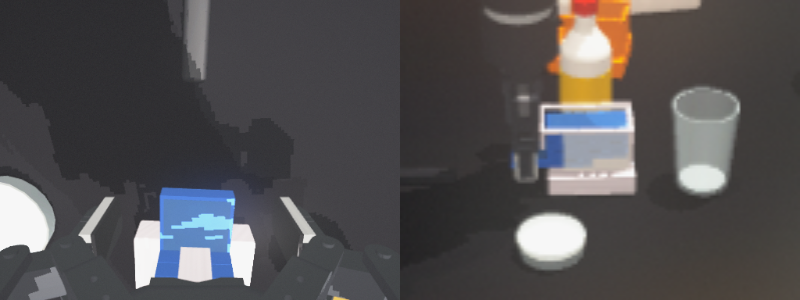

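The wrist view shows the tongue centred between the open fingers, at (197,220) of the left half, and clear of the magazine. I close on it.

move_arm(
  targets=[
    [0.3, 0, 0, 0, 0, 0, 0],
    [0.3, 0, 0, 0, 0, 0, 0],
    [0.3, 0, 0, 0, 0, 0, 0],
    [0.3, 0, 0, 0, 0, 0, 0],
    [0.3, 0, 0, 0, 0, 0, 0],
    [0.3, 0, 0, 0, 0, 0, 0],
  ],
  grip_force=40,
)

```text
time: 5.42
ee_pos: [0.4407, 0.2325, 0.0377]
orientation: [0.054, 0.999, 0.0, 0.0]
force: [-1.2, 0.1, 5.8]
width: 0.0391
grasp_force: 40.5
```

move_arm(
  targets=[
    [0.3, -0.008, 0.0009, 0, 0, 0, 0],
    [0.3, -0.008, 0.0009, 0, 0, 0, 0],
    [0.3, -0.008, 0.0009, 0, 0, 0, 0],
    [0.3, -0.008, 0.0009, 0, 0, 0, 0],
    [0.3, -0.008, 0.0008, 0, 0, 0, 0],
    [0.3, -0.008, 0.0009, 0, 0, 0, 0],
    [0.3, -0.008, 0.0009, 0, 0, 0, 0],
    [0.3, -0.008, 0.0008, 0, 0, 0, 0],
    [0.3, -0.005, 0.0005, 0, 0, 0, 0],
    [0.3, 0, 0, 0, 0, 0, 0],
  ],
)

```text
time: 6.68
ee_pos: [0.3711, 0.24, 0.0373]
orientation: [0.054, 0.999, -0.0, -0.0]
force: [0.0, -0.3, -0.4]
width: 0.0393
grasp_force: 40.3
```

```bash
python3 - <<'E'
from h import *
a=camera("wrist");s=camera("side");cv2.imwrite("pics/p.png",np.hstack([cv2.resize(a,(400,300)),cv2.resize(s[120:220,150:283],(400,300))]))
for c in ["side","scene"]:
    camera(c); m=camera_model(c)
    for n in ["blank0_mid","blank3_mid","lift_top","wheel_axis","crank_grip","stand"]:
        for d in finder.mark_of(c,n)[:2]:
            X=w(m,d["location"]); print(c,n,round(d["conf"],2),np.round(X,4),np.round(px(m,X)[0]))
E
```

```text
side blank0_mid 0.65 [0.3991 0.2363 0.0252] [197. 172.]
side blank3_mid 0.54 [0.4967 0.2262 0.0457] [230. 164.]
side blank3_mid 0.47 [ 0.5361 -0.3154  0.0884] [299. 288.]
side lift_top 0.66 [ 0.521  -0.1678  0.061 ] [272. 249.]
side wheel_axis 0.72 [ 0.5341 -0.3141  0.0873] [298. 288.]
side wheel_axis 0.34 [ 0.5008  0.2221 -0.0033] [231. 178.]
side crank_grip 0.66 [ 0.5823 -0.3381  0.1199] [327. 282.]
side stand 0.18 [0.4963 0.2257 0.0473] [230. 164.]
scene blank0_mid 0.7 [0.4009 0.2395 0.0266] [268. 140.]
scene blank3_mid 0.79 [0.4958 0.2258 0.0471] [294. 152.]
scene lift_top 0.91 [ 0.5199 -0.1684  0.0667] [214. 261.]
scene wheel_axis 0.62 [ 0.5335 -0.3118  0.0881] [176. 312.]
scene crank_grip 0.61 [ 0.5806 -0.3374  0.1193] [183. 331.]
scene stand 0.75 [ 0.533  -0.2348  0.0024] [204. 297.]
```

View pics/p.png

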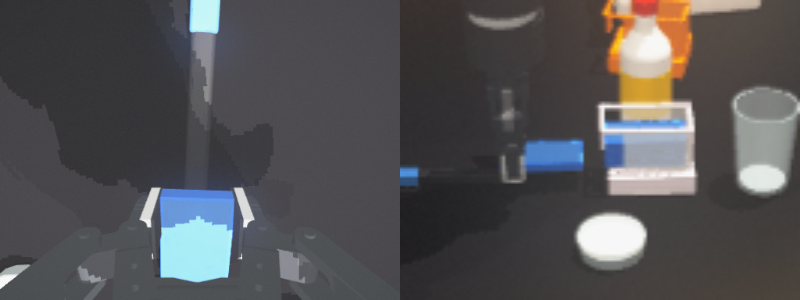

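The block is out, held level and centred (left half ~(197,235)). The stack has dropped one place and is still inside the magazine.

```bash
python3 - <<'E'
from h import *
for c in ["scene","side"]:
    m=camera_model(c)
    im=cv2.imread(f"pics/{c}0.png");h=cv2.cvtColor(im,cv2.COLOR_BGR2HSV)
    k=cv2.inRange(h,(20,120,170),(35,255,255))
    n,l,st,_=cv2.connectedComponentsWithStats(k)
    for i in range(1,n):
        if st[i,4]>60:
            pts=np.argwhere(l==i)[:,::-1]; hull=cv2.convexHull(pts.astype(np.int32)); r=cv2.minAreaRect(pts.astype(np.float32))
            P=ray(m,hull.reshape(-1,2),0.062)[:,:2]; R=cv2.minAreaRect(P.astype(np.float32)*1000)
            print(c,st[i],np.round(R,1) if 0 else R)
    if c=="scene":
        cv2.imwrite("pics/lift.png",np.hstack([cv2.resize(im[230:350,130:300],(799,564),interpolation=3)]))
E
```

```text
scene [200 249  35  26 410] ((524.50634765625, -164.90151977539062), (79.44977569580078, 30.400856018066406), 3.576759099960327)
side [223 143  17  11 133] ((512.9437866210938, 292.36016845703125), (60.780601501464844, 49.94646453857422), 79.14915466308594)
side [255 240  38  17 396] ((525.3629760742188, -168.70628356933594), (81.310791015625, 37.872230529785156), 3.7264811992645264)
```

View pics/lift.png

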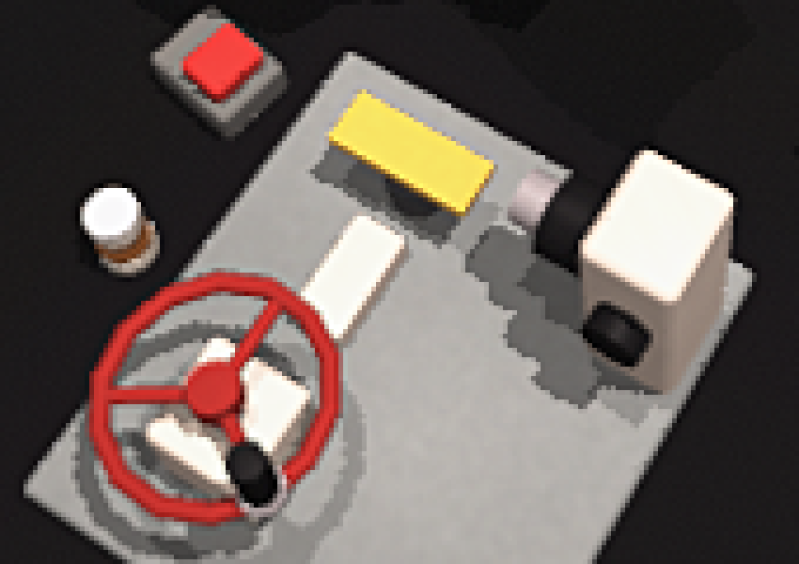

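move_arm(
  targets=[
    [0.3, 0, 0, 0.04, 0, 0, 0],
    [0.3, 0, 0, 0.05, 0, 0, 0],
    [0.3, 0.004, -0.014, 0.01, 0, 0, 0],
    [0.3, 0.0125, -0.04, 0, 0, 0, 0.019],
    [0.3, 0.0125, -0.04, 0, 0, 0, 0.019],
    [0.3, 0.0125, -0.04, 0, 0, 0, 0.019],
    [0.3, 0.0125, -0.04, 0, 0, 0, 0.019],
    [0.3, 0.0125, -0.04, 0, 0, 0, 0.019],
    [0.3, 0.0125, -0.04, 0, 0, 0, 0.019],
    [0.3, 0.0125, -0.04, 0, 0, 0, 0.019],
    [0.3, 0.0125, -0.04, 0, 0, 0, 0.019],
    [0.3, 0.0125, -0.04, 0, 0, 0, 0.019],
    [0.3, 0.0095, -0.034, 0, 0, 0, 0],
    [0.3, 0, 0, 0, 0, 0, 0],
    [0.3, 0, 0, 0, 0, 0, 0],
  ],
)

```text
time: 9.35
ee_pos: [0.4965, -0.1676, 0.1365]
orientation: [-0.031, 1.0, 0.001, -0.001]
force: [0.7, -0.4, -0.8]
width: 0.0391
grasp_force: 40.5
```

```bash
python3 - <<'E'
from h import *
s=status.read_state();print(s["ee_pos"],s["orientation"],s["force"])
for c in ["scene","side"]:
    im=camera(c); cv2.imwrite(f"pics/{c}2.png",im); m=camera_model(c)
    h=cv2.cvtColor(im,cv2.COLOR_BGR2HSV); k=cv2.inRange(h,(95,120,80),(125,255,255))
    for n in ["blank0_mid","lift_top"]:
        for d in finder.mark_of(c,n)[:2]:
            X=w(m,d["location"]); print(c,n,round(d["conf"],2),np.round(X,4),np.round(px(m,X)[0]))
    n,l,st,_=cv2.connectedComponentsWithStats(k)
    for i in range(1,n):
        if st[i,4]>60:
            hull=cv2.convexHull(np.argwhere(l==i)[:,::-1].astype(np.int32))
            P=ray(m,hull.reshape(-1,2),s["ee_pos"][2]-.005)[:,:2]; print(c,st[i],cv2.minAreaRect(P.astype(np.float32)*1000))
a=cv2.imread("pics/scene2.png");b=cv2.imread("pics/side2.png")
cv2.imwrite("pics/c2.png",np.hstack([cv2.resize(a[200:320,150:270],(400,400)),cv2.resize(b[190:310,210:330],(400,400))]))
E
```

```text
[ 0.49654647 -0.16764859  0.13648434] [-3.10657543e-02  9.99516891e-01  5.37056057e-04 -7.83809083e-04] [ 0.72298585 -0.43618569 -0.77526713]
scene blank0_mid 0.72 [0.3086 0.2524 0.0041] [246. 130.]
scene blank0_mid 0.57 [ 0.5242 -0.1641  0.1275] [214. 249.]
scene lift_top 0.73 [ 0.5219 -0.169   0.0683] [215. 261.]
scene [283 142  27  19 214] ((529.0831298828125, 170.7657928466797), (26.866235733032227, 68.32215881347656), 80.92324829101562)
scene [201 237  33  29 545] ((529.0211181640625, -166.4488525390625), (73.36753845214844, 41.74000930786133), 1.1459497213363647)
side blank0_mid 0.51 [ 0.5247 -0.1625  0.1234] [274. 226.]
side blank0_mid 0.25 [ 0.5305 -0.2381 -0.0041] [283. 291.]
side lift_top 0.83 [ 0.525  -0.1685  0.0585] [274. 250.]
side [387 165   8  30  67] ((861.0682373046875, -51.847808837890625), (141.88885498046875, 6.146583557128906), 57.518863677978516)
side [272 217  24  18 259] ((536.5502319335938, -172.5101776123047), (54.2889518737793, 49.574249267578125), 1.1471483707427979)
```

View pics/c2.png

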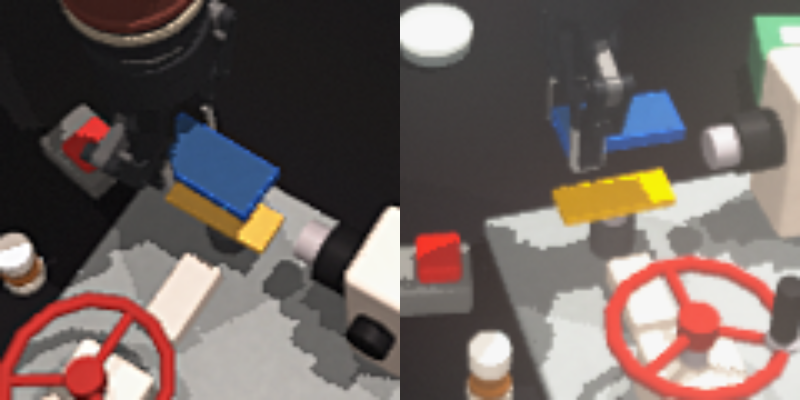

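The block hangs above the yellow head, aligned with it; right-hand ends at (262,190) and (265,235) in the left crop. Lowering.

move_arm(
  targets=[
    [0.3, 0, -0.0005, -0.02, 0, 0, 0],
    [0.3, 0, 0, -0.02, 0, 0, 0],
    [0.3, 0, 0, -0.01, 0, 0, 0],
    [0.3, 0, 0, -0.002, 0, 0, 0],
    [0.3, 0, 0, 0, 0, 0, 0],
    [0.3, 0, 0, 0, 0, 0, 0],
  ],
)

```text
time: 10.4
ee_pos: [0.4979, -0.1687, 0.0859]
orientation: [-0.031, 1.0, -0.0, 0.0]
force: [0.3, 0.3, -0.8]
width: 0.0391
grasp_force: 40.5
```

move_arm(
  targets=[
    [0.3, 0, 0, -0.002, 0, 0, 0],
    [0.3, 0, 0, -0.002, 0, 0, 0],
    [0.3, 0, 0, 0, 0, 0, 0],
  ],
)

```text
time: 10.78
ee_pos: [0.4974, -0.1684, 0.0811]
orientation: [-0.031, 1.0, 0.0, -0.0]
force: [0.3, 0.1, -0.7]
width: 0.0394
grasp_force: 40.5
```

move_arm(
  targets=[
    [0.3, 0, 0, -0.002, 0, 0, 0],
    [0.3, 0, 0, 0, 0, 0, 0],
  ],
)

```text
time: 11.02
ee_pos: [0.4976, -0.1686, 0.0796]
orientation: [-0.031, 1.0, -0.0, 0.0]
force: [-1.6, -0.0, 4.8]
width: 0.0394
grasp_force: 40.9
```

move_arm(
  targets=[
    [0.5, 0, 0, 0, 0, 0, 0],
    [0.6, 0, 0, 0, 0, 0, 0],
    [0.75, 0, 0, 0, 0, 0, 0],
    [0.75, 0, 0, 0, 0, 0, 0],
  ],
)

```text
time: 11.52
ee_pos: [0.4975, -0.1685, 0.0792]
orientation: [-0.031, 1.0, 0.0, -0.0]
force: [-0.7, -0.8, -0.5]
width: 0.0641
grasp_force: 0.0
```

move_arm(
  targets=[
    [0.75, 0, 0, 0.03, 0, 0, 0],
    [0.75, 0, 0, 0.05, 0, 0, 0],
    [0.75, 0, 0, 0.05, 0, 0, 0],
    [0.75, 0, 0, 0.02, 0, 0, 0],
    [0.75, 0, 0, 0, 0, 0, 0],
  ],
)

```text
time: 12.15
ee_pos: [0.4984, -0.1689, 0.2307]
orientation: [-0.031, 1.0, -0.001, 0.001]
force: [-0.4, -0.0, -1.0]
width: 0.064
grasp_force: 0.0
```

```bash
python3 - <<'E'
from h import *
s=status.read_state();print(s["time"],s["ee_pos"])
for c in ["wrist","scene","side"]:
    m=camera_model(c); im=camera(c); cv2.imwrite(f"pics/{c}3.png",im)
    for n in ["blank0_mid","lift_top","wheel_axis","crank_grip"]:
        for d in finder.mark_of(c,n)[:2]:
            X=w(m,d["location"]); print(c,n,round(d["conf"],2),np.round(X,4),np.round(px(m,X)[0]))
    h=cv2.cvtColor(im,cv2.COLOR_BGR2HSV); k=cv2.inRange(h,(95,100,80),(125,255,255))
    n,l,st,_=cv2.connectedComponentsWithStats(k)
    for i in range(1,n):
        if st[i,4]>150:
            hull=cv2.convexHull(np.argwhere(l==i)[:,::-1].astype(np.int32))
            P=ray(m,hull.reshape(-1,2),.0745)[:,:2]; print(c,st[i],cv2.minAreaRect(P.astype(np.float32)*1000))
a=cv2.imread("pics/scene3.png");b=cv2.imread("pics/wrist3.png")
cv2.imwrite("pics/c3.png",np.hstack([cv2.resize(a[220:340,140:260],(300,300)),cv2.resize(b,(400,300))]))
E
```

```text
12.15 [ 0.49836615 -0.16891373  0.23070471]
wrist blank0_mid 0.56 [ 0.5277 -0.1635  0.0692] [256. 213.]
wrist blank0_mid 0.5 [ 0.5334 -0.3108  0.0882] [ 81. 217.]
wrist crank_grip 0.82 [ 0.5781 -0.337   0.1163] [ 37. 279.]
wrist [ 228  165   49   88 3923] ((523.7762451171875, -167.94969177246094), (81.14401245117188, 39.43385696411133), 1.060019850730896)
scene blank0_mid 0.96 [ 0.5284 -0.1679  0.0688] [217. 262.]
scene lift_top 0.28 [ 0.7316 -0.0096  0.0027] [325. 267.]
scene crank_grip 0.52 [ 0.5815 -0.3376  0.1208] [183. 331.]
scene [283 142  27  19 220] ((506.7320556640625, 213.49082946777344), (29.03464698791504, 73.80679321289062), 80.92322540283203)
scene [198 246  37  31 587] ((525.9990234375, -167.73001098632812), (82.19452667236328, 41.74748611450195), 0.8978409767150879)
side blank0_mid 0.68 [ 0.5265 -0.1662  0.0672] [274. 246.]
side lift_top 0.49 [ 0.5234 -0.1668  0.0601] [273. 249.]
side wheel_axis 0.77 [ 0.5365 -0.3133  0.0905] [299. 286.]
side wheel_axis 0.29 [ 0.4202 -0.2685 -0.004 ] [237. 310.]
side crank_grip 0.49 [ 0.5781 -0.3421  0.1202] [326. 283.]
side [255 236  39  20 535] ((523.810791015625, -173.4230499267578), (81.93630981445312, 50.01253128051758), 1.230086088180542)
```

View pics/c3.png

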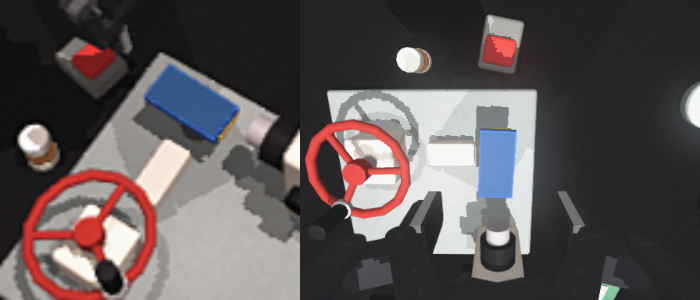

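The block lies squarely on the head (wrist px ~(497,162) of the montage), and the handwheel and crank are clear. Next is the crank handle.

move_arm(
  targets=[
    [0.75, 0.016, -0.034, 0, 0, 0, 0],
    [0.75, 0.016, -0.034, 0, 0, 0, 0],
    [0.75, 0.016, -0.034, 0, 0, 0, 0],
    [0.75, 0.017, -0.034, 0, 0, 0, 0],
    [0.75, 0.0165, -0.033, 0, 0, 0, 0],
    [0.75, 0, 0, -0.03, 0, 0, 0],
    [0.75, 0, 0, -0.03, 0, 0, 0],
    [0.75, 0, 0, -0.03, 0, 0, 0],
    [0.75, 0, 0, -0.0125, 0, 0, 0],
    [0.75, 0, 0, 0, 0, 0, 0],
  ],
)

```text
time: 14.15
ee_pos: [0.5787, -0.3373, 0.1264]
orientation: [-0.031, 1.0, 0.0, -0.0]
force: [0.3, -0.0, -0.1]
width: 0.064
grasp_force: 0.0
```

```bash
python3 - <<'E'
from h import *
s=status.read_state();print(s["time"],s["ee_pos"],s["force"],s["joint_pos"])
a=camera("wrist");b=camera("side")
cv2.imwrite("pics/c4.png",np.hstack([cv2.resize(a,(400,300)),cv2.resize(b[210:320,240:387],(400,300))]))
E
```

```text
14.15 [ 0.57874382 -0.33728711  0.12641019] [ 0.30312497 -0.04374973 -0.11719597] [-6.36719735e-01  6.52866913e-01  8.17813047e-02  1.00086857e+00
  9.21066157e-06 -6.99446336e-01]
```

View pics/c4.png

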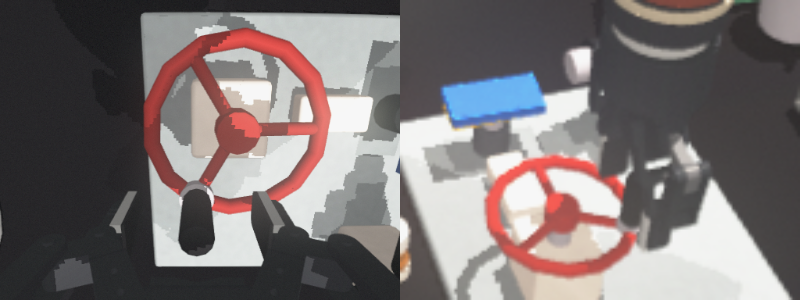

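The handle stands between the fingers (left half ~(198,225)). I raise 3 mm and close.

move_arm(
  targets=[
    [0.1, 0, 0, 0.003, 0, 0, 0],
    [0.1, 0, 0, 0, 0, 0, 0],
    [0.1, 0, 0, 0, 0, 0, 0],
    [0.1, 0, 0, 0, 0, 0, 0],
    [0.1, 0, 0, 0, 0, 0, 0],
    [0.1, 0, 0, 0, 0, 0, 0],
  ],
  grip_force=40,
)

```text
time: 15.0
ee_pos: [0.5793, -0.3377, 0.1307]
orientation: [-0.031, 1.0, -0.0, 0.0]
force: [-1.5, 0.4, 5.5]
width: 0.0169
grasp_force: 38.9
```

```bash
python3 - <<'E'
from h import *
s=status.read_state();p=s["ee_pos"];print(s["time"],p,s["force"],s["width"])
camera("side");m=camera_model("side")
for n in ["wheel_axis","crank_grip"]:
    for d in finder.mark_of("side",n)[:2]: print(n,round(d["conf"],2),np.round(w(m,d["location"]),4))
c=np.array([.5345,-.3135]);v=p[:2]-c;a=np.arctan2(v[1],v[0]);print(np.hypot(*v),a)
for st in (0.2,0.3):
  t=a-st*np.arange(0,22);q=.05*np.c_[np.cos(t),np.sin(t)];print(np.round(np.diff(q,axis=0),4).tolist())
E
```

```text
15.0 [ 0.57929483 -0.33767104  0.13067955] [-1.51625729  0.43436624  5.45395814] 0.01689324963179291
wheel_axis 0.89 [ 0.5327 -0.3143  0.0881]
crank_grip 0.68 [ 0.3102  0.2519 -0.0018]
crank_grip 0.49 [ 0.5748 -0.3391  0.1208]
0.05090006000681174 -0.4948190710867888
[[-0.0056, -0.0083], [-0.0071, -0.007], [-0.0084, -0.0054], [-0.0093, -0.0037], [-0.0098, -0.0017], [-0.01, 0.0002], [-0.0097, 0.0022], [-0.0091, 0.0041], [-0.0081, 0.0058], [-0.0068, 0.0073], [-0.0052, 0.0085], [-0.0034, 0.0094], [-0.0015, 0.0099], [0.0005, 0.01], [0.0025, 0.0097], [0.0044, 0.009], [0.0061, 0.0079], [0.0075, 0.0066], [0.0087, 0.0049], [0.0095, 0.0031], [0.0099, 0.0012]]
[[-0.009, -0.0119], [-0.0121, -0.0088], [-0.0142, -0.0048], [-0.0149, -0.0004], [-0.0144, 0.004], [-0.0125, 0.0081], [-0.0096, 0.0115], [-0.0058, 0.0138], [-0.0014, 0.0149], [0.003, 0.0146], [0.0072, 0.0131], [0.0108, 0.0104], [0.0133, 0.0067], [0.0147, 0.0025], [0.0148, -0.002], [0.0136, -0.0063], [0.0111, -0.01], [0.0077, -0.0128], [0.0035, -0.0145], [-0.0009, -0.0149], [-0.0053, -0.014]]
```

move_arm(
  targets=[
    [0.1, -0.0056, -0.0083, 0, 0, 0, 0],
    [0.1, -0.0071, -0.007, 0, 0, 0, 0],
    [0.1, -0.0084, -0.0054, 0, 0, 0, 0],
    [0.1, -0.0093, -0.0037, 0, 0, 0, 0],
    [0.1, -0.0098, -0.0017, 0, 0, 0, 0],
    [0.1, -0.01, 0.0002, 0, 0, 0, 0],
    [0.1, -0.0097, 0.0022, 0, 0, 0, 0],
    [0.1, -0.0091, 0.0041, 0, 0, 0, 0],
  ],
)

```text
time: 16.15
ee_pos: [0.5093, -0.3596, 0.1306]
orientation: [-0.03, 1.0, -0.002, 0.0]
force: [-0.5, -5.2, 5.7]
width: 0.0168
grasp_force: 39.3
```

```bash
cat > cr.py <<'E'
from h import *
import sys
s=status.read_state();p=s["ee_pos"];c=np.array([.5345,-.3135]);v=p[:2]-c;a=np.arctan2(v[1],v[0])
f=s["force"];u=v/np.hypot(*v)
print(s["time"],p,"r",np.hypot(*v),"ang",a,"f",f,"rad",f[:2]@u,"cw",f[:2]@[u[1],-u[0]],s["width"],s["grasp_force"])
if len(sys.argv)>1:
    st=float(sys.argv[1]);n=int(sys.argv[2]);t=a-st*np.arange(0,n+1);q=c+.05*np.c_[np.cos(t),np.sin(t)];q[0]=p[:2]
    print([[.1,*r,0,0,0,0] for r in np.round(np.diff(q,axis=0),4).tolist()])
E
python3 cr.py .3 20
```

```text
16.15 [ 0.50932396 -0.35962662  0.13062932] r 0.05254995703534309 ang -2.070411338062973 f [-0.52983518 -5.2214424   5.70619563] rad 4.837047687193227 cw -2.036456657860369 0.01680128144777137 39.2809134721756
[[0.1, -0.0107, 0.0113, 0, 0, 0, 0], [0.1, -0.0087, 0.0122, 0, 0, 0, 0], [0.1, -0.0047, 0.0142, 0, 0, 0, 0], [0.1, -0.0003, 0.0149, 0, 0, 0, 0], [0.1, 0.0041, 0.0144, 0, 0, 0, 0], [0.1, 0.0082, 0.0125, 0, 0, 0, 0], [0.1, 0.0115, 0.0095, 0, 0, 0, 0], [0.1, 0.0138, 0.0057, 0, 0, 0, 0], [0.1, 0.0149, 0.0014, 0, 0, 0, 0], [0.1, 0.0146, -0.0031, 0, 0, 0, 0], [0.1, 0.0131, -0.0073, 0, 0, 0, 0], [0.1, 0.0103, -0.0108, 0, 0, 0, 0], [0.1, 0.0067, -0.0134, 0, 0, 0, 0], [0.1, 0.0024, -0.0147, 0, 0, 0, 0], [0.1, -0.002, -0.0148, 0, 0, 0, 0], [0.1, -0.0063, -0.0135, 0, 0, 0, 0], [0.1, -0.01, -0.0111, 0, 0, 0, 0], [0.1, -0.0129, -0.0076, 0, 0, 0, 0], [0.1, -0.0145, -0.0035, 0, 0, 0, 0], [0.1, -0.0149, 0.001, 0, 0, 0, 0]]
```

```bash
sed -i 's/-.3135/-.3155/' cr.py; python3 cr.py .3 20
```

```text
16.15 [ 0.50932396 -0.35962662  0.13062932] r 0.05080345949928415 ang -2.0892728902542004 f [-0.52983518 -5.2214424   5.70619563] rad 4.797778847040842 cw -2.127323243518156 0.01680128144777137 39.2809134721756
[[0.1, -0.0113, 0.01, 0, 0, 0, 0], [0.1, -0.0085, 0.0123, 0, 0, 0, 0], [0.1, -0.0044, 0.0143, 0, 0, 0, 0], [0.1, -0.0, 0.0149, 0, 0, 0, 0], [0.1, 0.0044, 0.0143, 0, 0, 0, 0], [0.1, 0.0084, 0.0124, 0, 0, 0, 0], [0.1, 0.0117, 0.0093, 0, 0, 0, 0], [0.1, 0.0139, 0.0054, 0, 0, 0, 0], [0.1, 0.0149, 0.0011, 0, 0, 0, 0], [0.1, 0.0146, -0.0034, 0, 0, 0, 0], [0.1, 0.0129, -0.0075, 0, 0, 0, 0], [0.1, 0.0101, -0.011, 0, 0, 0, 0], [0.1, 0.0064, -0.0135, 0, 0, 0, 0], [0.1, 0.0021, -0.0148, 0, 0, 0, 0], [0.1, -0.0023, -0.0148, 0, 0, 0, 0], [0.1, -0.0066, -0.0134, 0, 0, 0, 0], [0.1, -0.0103, -0.0109, 0, 0, 0, 0], [0.1, -0.013, -0.0074, 0, 0, 0, 0], [0.1, -0.0146, -0.0032, 0, 0, 0, 0], [0.1, -0.0149, 0.0013, 0, 0, 0, 0]]
```

move_arm(
  targets=[
    [0.1, -0.0113, 0.01, 0, 0, 0, 0],
    [0.1, -0.0085, 0.0123, 0, 0, 0, 0],
    [0.1, -0.0044, 0.0143, 0, 0, 0, 0],
    [0.1, 0, 0.0149, 0, 0, 0, 0],
    [0.1, 0.0044, 0.0143, 0, 0, 0, 0],
    [0.1, 0.0084, 0.0124, 0, 0, 0, 0],
    [0.1, 0.0117, 0.0093, 0, 0, 0, 0],
    [0.1, 0.0139, 0.0054, 0, 0, 0, 0],
    [0.1, 0.0149, 0.0011, 0, 0, 0, 0],
    [0.1, 0.0146, -0.0034, 0, 0, 0, 0],
    [0.1, 0.0129, -0.0075, 0, 0, 0, 0],
    [0.1, 0.0101, -0.011, 0, 0, 0, 0],
    [0.1, 0.0064, -0.0135, 0, 0, 0, 0],
    [0.1, 0.0021, -0.0148, 0, 0, 0, 0],
    [0.1, -0.0023, -0.0148, 0, 0, 0, 0],
    [0.1, -0.0066, -0.0134, 0, 0, 0, 0],
    [0.1, -0.0103, -0.0109, 0, 0, 0, 0],
    [0.1, -0.013, -0.0074, 0, 0, 0, 0],
    [0.1, -0.0146, -0.0032, 0, 0, 0, 0],
    [0.1, -0.0149, 0.0013, 0, 0, 0, 0],
  ],
)

```text
time: 18.65
ee_pos: [0.5236, -0.365, 0.1307]
orientation: [-0.03, 1.0, -0.003, 0.001]
force: [1.6, -7.2, 5.4]
width: 0.017
grasp_force: 40.3
```

```bash
python3 cr.py .2 20;python3 - <<'E'
from h import *
for c in ["scene","side"]:
    camera(c); m=camera_model(c)
    for n in ["blank0_mid","lift_top"]:
        for d in finder.mark_of(c,n)[:1]: print(n,round(d["conf"],2),np.round(w(m,d["location"]),4))
E
```

```text
18.65 [ 0.52356525 -0.36500551  0.13065994] r 0.050698761018630994 ang -1.7881853267127596 f [ 1.60476741 -7.18494917  5.44700751] rad 6.669726092538472 cw -3.116653156126066 0.017021216011684524 40.28879463672638
[[0.1, -0.0093, 0.0038, 0, 0, 0, 0], [0.1, -0.0087, 0.0049, 0, 0, 0, 0], [0.1, -0.0075, 0.0066, 0, 0, 0, 0], [0.1, -0.0061, 0.0079, 0, 0, 0, 0], [0.1, -0.0044, 0.009, 0, 0, 0, 0], [0.1, -0.0025, 0.0097, 0, 0, 0, 0], [0.1, -0.0005, 0.01, 0, 0, 0, 0], [0.1, 0.0015, 0.0099, 0, 0, 0, 0], [0.1, 0.0034, 0.0094, 0, 0, 0, 0], [0.1, 0.0052, 0.0085, 0, 0, 0, 0], [0.1, 0.0068, 0.0073, 0, 0, 0, 0], [0.1, 0.0081, 0.0058, 0, 0, 0, 0], [0.1, 0.0091, 0.0041, 0, 0, 0, 0], [0.1, 0.0097, 0.0022, 0, 0, 0, 0], [0.1, 0.01, 0.0002, 0, 0, 0, 0], [0.1, 0.0098, -0.0017, 0, 0, 0, 0], [0.1, 0.0093, -0.0037, 0, 0, 0, 0], [0.1, 0.0084, -0.0054, 0, 0, 0, 0], [0.1, 0.0071, -0.007, 0, 0, 0, 0], [0.1, 0.0056, -0.0083, 0, 0, 0, 0]]
blank0_mid 0.98 [ 0.5284 -0.1684  0.0821]
blank0_mid 0.77 [ 0.5259 -0.1678  0.0765]
lift_top 0.37 [ 0.5225 -0.167   0.0701]
```

move_arm(
  targets=[
    [0.1, -0.0093, 0.003, 0, 0, 0, 0],
    [0.1, -0.0087, 0.0049, 0, 0, 0, 0],
    [0.1, -0.0075, 0.0066, 0, 0, 0, 0],
    [0.1, -0.0061, 0.0079, 0, 0, 0, 0],
    [0.1, -0.0044, 0.009, 0, 0, 0, 0],
    [0.1, -0.0025, 0.0097, 0, 0, 0, 0],
    [0.1, -0.0005, 0.01, 0, 0, 0, 0],
    [0.1, 0.0015, 0.0099, 0, 0, 0, 0],
    [0.1, 0.0034, 0.0094, 0, 0, 0, 0],
    [0.1, 0.0052, 0.0085, 0, 0, 0, 0],
    [0.1, 0.0068, 0.0073, 0, 0, 0, 0],
  ],
)

```text
time: 20.32
ee_pos: [0.5024, -0.2773, 0.1307]
orientation: [-0.031, 1.0, -0.002, 0.001]
force: [4.4, -8.6, 2.7]
width: 0.0167
grasp_force: 39.9
```

```bash
python3 cr.py .12 16
```

```text
20.325 [ 0.50237625 -0.27727565  0.13065573] r 0.04993031185673726 ang 2.2696907828757977 f [ 4.38478982 -8.62364953  2.67453588] rad -9.422918594853627 cw -2.191419210707805 0.01674225667523738 39.9485582113266
[[0.1, 0.0048, 0.0036, 0, 0, 0, 0], [0.1, 0.0052, 0.003, 0, 0, 0, 0], [0.1, 0.0055, 0.0023, 0, 0, 0, 0], [0.1, 0.0058, 0.0017, 0, 0, 0, 0], [0.1, 0.0059, 0.0009, 0, 0, 0, 0], [0.1, 0.006, 0.0002, 0, 0, 0, 0], [0.1, 0.006, -0.0005, 0, 0, 0, 0], [0.1, 0.0059, -0.0012, 0, 0, 0, 0], [0.1, 0.0057, -0.0019, 0, 0, 0, 0], [0.1, 0.0054, -0.0026, 0, 0, 0, 0], [0.1, 0.0051, -0.0032, 0, 0, 0, 0], [0.1, 0.0047, -0.0038, 0, 0, 0, 0], [0.1, 0.0042, -0.0043, 0, 0, 0, 0], [0.1, 0.0036, -0.0048, 0, 0, 0, 0], [0.1, 0.003, -0.0052, 0, 0, 0, 0], [0.1, 0.0024, -0.0055, 0, 0, 0, 0]]
```

move_arm(
  targets=[
    [0.1, 0.0048, 0.0026, 0, 0, 0, 0],
    [0.1, 0.0052, 0.0025, 0, 0, 0, 0],
    [0.1, 0.0055, 0.0023, 0, 0, 0, 0],
    [0.1, 0.0058, 0.0017, 0, 0, 0, 0],
    [0.1, 0.0059, 0.0009, 0, 0, 0, 0],
    [0.1, 0.006, 0.0002, 0, 0, 0, 0],
    [0.1, 0.006, -0.0005, 0, 0, 0, 0],
    [0.1, 0.0059, -0.0012, 0, 0, 0, 0],
  ],
)

```text
time: 21.32
ee_pos: [0.5462, -0.2678, 0.1306]
orientation: [-0.031, 1.0, -0.001, -0.0]
force: [-2.9, -1.6, 10.6]
width: 0.0167
grasp_force: 40.7
```

```bash
python3 cr.py .12 20
```

```text
21.325 [ 0.54621877 -0.26778743  0.13055566] r 0.049130626799980134 ang 1.329952030496246 f [-2.90392649 -1.64776345 10.61562677] rad -2.2928561568573715 cw -2.427081387940395 0.016714071424580455 40.65044403076172
[[0.1, 0.0059, -0.0009, 0, 0, 0, 0], [0.1, 0.0055, -0.0024, 0, 0, 0, 0], [0.1, 0.0051, -0.0031, 0, 0, 0, 0], [0.1, 0.0047, -0.0037, 0, 0, 0, 0], [0.1, 0.0043, -0.0042, 0, 0, 0, 0], [0.1, 0.0037, -0.0047, 0, 0, 0, 0], [0.1, 0.0031, -0.0051, 0, 0, 0, 0], [0.1, 0.0025, -0.0055, 0, 0, 0, 0], [0.1, 0.0018, -0.0057, 0, 0, 0, 0], [0.1, 0.0011, -0.0059, 0, 0, 0, 0], [0.1, 0.0004, -0.006, 0, 0, 0, 0], [0.1, -0.0003, -0.006, 0, 0, 0, 0], [0.1, -0.001, -0.0059, 0, 0, 0, 0], [0.1, -0.0017, -0.0057, 0, 0, 0, 0], [0.1, -0.0024, -0.0055, 0, 0, 0, 0], [0.1, -0.003, -0.0052, 0, 0, 0, 0], [0.1, -0.0036, -0.0048, 0, 0, 0, 0], [0.1, -0.0042, -0.0043, 0, 0, 0, 0], [0.1, -0.0047, -0.0038, 0, 0, 0, 0], [0.1, -0.0051, -0.0032, 0, 0, 0, 0]]
```

move_arm(
  targets=[
    [0.1, 0.0058, -0.0017, 0, 0, 0, 0],
    [0.1, 0.0055, -0.0024, 0, 0, 0, 0],
    [0.1, 0.0051, -0.0031, 0, 0, 0, 0],
    [0.1, 0.0047, -0.0037, 0, 0, 0, 0],
  ],
)

```text
time: 21.82
ee_pos: [0.5671, -0.2787, 0.1306]
orientation: [-0.031, 1.0, -0.001, -0.0]
force: [-3.9, -1.2, 12.1]
width: 0.0167
grasp_force: 40.7
```

```bash
python3 cr.py .12 8
```

```text
21.825 [ 0.56707452 -0.27870751  0.1305538 ] r 0.04914048044918946 ang 0.8461300605156864 f [-3.8638403  -1.1711266  12.11818442] rad -3.4381308413558322 cw -2.1166142140796413 0.016731101919152357 40.71781933307648
[[0.1, 0.0048, -0.0036, 0, 0, 0, 0], [0.1, 0.0037, -0.0047, 0, 0, 0, 0], [0.1, 0.0031, -0.0051, 0, 0, 0, 0], [0.1, 0.0025, -0.0055, 0, 0, 0, 0], [0.1, 0.0018, -0.0057, 0, 0, 0, 0], [0.1, 0.0011, -0.0059, 0, 0, 0, 0], [0.1, 0.0004, -0.006, 0, 0, 0, 0], [0.1, -0.0003, -0.006, 0, 0, 0, 0]]
```

move_arm(
  targets=[
    [0.1, 0.0041, -0.0044, 0, 0, 0, 0],
    [0.1, 0.0036, -0.0048, 0, 0, 0, 0],
    [0.1, 0.003, -0.0052, 0, 0, 0, 0],
    [0.1, 0.0024, -0.0055, 0, 0, 0, 0],
  ],
)

```text
time: 22.32
ee_pos: [0.5806, -0.298, 0.1306]
orientation: [-0.031, 1.0, 0.0, 0.0]
force: [-1.3, 1.9, 11.3]
width: 0.0171
grasp_force: 40.7
```

move_arm(
  targets=[
    [0.1, 0.0017, -0.0057, 0, 0, 0, 0],
    [0.1, 0.001, -0.0059, 0, 0, 0, 0],
    [0.1, 0.0003, -0.006, 0, 0, 0, 0],
  ],
)

```text
time: 22.7
ee_pos: [0.5839, -0.3139, 0.1305]
orientation: [-0.032, 0.999, 0.002, 0.001]
force: [1.1, 21.6, 19.6]
width: 0.0168
grasp_force: 42.1
```

```bash
python3 cr.py .12 8; python3 - <<'E'
from h import *
for c in ["scene","side"]:
    im=camera(c); m=camera_model(c); cv2.imwrite(f"pics/{c}6.png",im)
    for n in ["blank0_mid","lift_top"]:
        for d in finder.mark_of(c,n)[:1]: print(n,round(d["conf"],2),np.round(w(m,d["location"]),4))
E
```

```text
22.7 [ 0.58386551 -0.31387565  0.13048538] r 0.04939222643698425 ang 0.032892745821052886 f [ 1.12993394 21.62998187 19.57993145] rad 1.8406639508453302 cw -21.581121905519975 0.01682848907910093 42.14089035987854
[[0.1, 0.0004, -0.006, 0, 0, 0, 0], [0.1, -0.0009, -0.0059, 0, 0, 0, 0], [0.1, -0.0016, -0.0058, 0, 0, 0, 0], [0.1, -0.0023, -0.0056, 0, 0, 0, 0], [0.1, -0.0029, -0.0052, 0, 0, 0, 0], [0.1, -0.0035, -0.0049, 0, 0, 0, 0], [0.1, -0.0041, -0.0044, 0, 0, 0, 0], [0.1, -0.0046, -0.0039, 0, 0, 0, 0]]
blank0_mid 0.63 [ 0.5271 -0.1665  0.0854]
lift_top 0.18 [0.4985 0.2236 0.0452]
blank0_mid 0.72 [ 0.5224 -0.1655  0.0803]
lift_top 0.72 [ 0.4416  0.1007 -0.0017]
```

A 21.6 N counterforce: that is the hard stop. One more small push confirms it.

move_arm(
  targets=[
    [0.1, 0, -0.003, 0, 0, 0, 0],
    [0.1, 0, 0, 0, 0, 0, 0],
  ],
)

```text
time: 23.25
ee_pos: [0.5839, -0.3139, 0.1305]
orientation: [-0.033, 0.999, 0.004, 0.001]
force: [1.5, 20.6, 16.0]
width: 0.0168
grasp_force: 42.0
```

```bash
python3 cr.py -.12 14
```

```text
23.25 [ 0.58387833 -0.3139101   0.13049398] r 0.049403919854785545 ang 0.03218714312111361 f [ 1.49027725 20.59165816 16.03594859] rad 2.1521775578644027 cw -20.533032988696952 0.016820180750068553 42.0020717382431
[[0.1, 0.0, 0.006, 0, 0, 0, 0], [0.1, -0.0013, 0.0059, 0, 0, 0, 0], [0.1, -0.002, 0.0057, 0, 0, 0, 0], [0.1, -0.0026, 0.0054, 0, 0, 0, 0], [0.1, -0.0032, 0.005, 0, 0, 0, 0], [0.1, -0.0038, 0.0046, 0, 0, 0, 0], [0.1, -0.0044, 0.0041, 0, 0, 0, 0], [0.1, -0.0048, 0.0036, 0, 0, 0, 0], [0.1, -0.0052, 0.003, 0, 0, 0, 0], [0.1, -0.0055, 0.0023, 0, 0, 0, 0], [0.1, -0.0058, 0.0016, 0, 0, 0, 0], [0.1, -0.0059, 0.0009, 0, 0, 0, 0], [0.1, -0.006, 0.0002, 0, 0, 0, 0], [0.1, -0.006, -0.0005, 0, 0, 0, 0]]
```

move_arm(
  targets=[
    [0.1, 0, 0.006, 0, 0, 0, 0],
    [0.1, 0, 0.006, 0, 0, 0, 0],
    [0.1, -0.0013, 0.0059, 0, 0, 0, 0],
    [0.1, -0.002, 0.0057, 0, 0, 0, 0],
    [0.1, -0.0026, 0.0054, 0, 0, 0, 0],
    [0.1, -0.0032, 0.005, 0, 0, 0, 0],
    [0.1, -0.0038, 0.0046, 0, 0, 0, 0],
    [0.1, -0.0044, 0.0041, 0, 0, 0, 0],
    [0.1, -0.0048, 0.0036, 0, 0, 0, 0],
    [0.1, -0.0052, 0.003, 0, 0, 0, 0],
    [0.1, -0.0055, 0.0023, 0, 0, 0, 0],
    [0.1, -0.0058, 0.0016, 0, 0, 0, 0],
    [0.1, -0.0059, 0.0009, 0, 0, 0, 0],
    [0.1, 0, 0, 0, 0, 0, 0],
  ],
)

```text
time: 25.0
ee_pos: [0.5388, -0.2663, 0.1306]
orientation: [-0.031, 1.0, -0.002, -0.0]
force: [-1.7, -6.3, 8.5]
width: 0.0167
grasp_force: 40.8
```

```bash
python3 cr.py -.05 4
```

```text
25.0 [ 0.53876869 -0.26633974  0.13062038] r 0.049345238354389774 ang 1.4841814646629368 f [-1.66381589 -6.27391694  8.48528547] rad -6.394328822343736 cw -1.1148434609845104 0.016679498427558833 40.80814182758331
[[0.1, -0.0024, 0.0008, 0, 0, 0, 0], [0.1, -0.0025, 0.0, 0, 0, 0, 0], [0.1, -0.0025, -0.0001, 0, 0, 0, 0], [0.1, -0.0025, -0.0002, 0, 0, 0, 0]]
```

move_arm(
  targets=[
    [0.1, -0.003, -0.0005, 0, 0, 0, 0],
    [0.1, -0.003, -0.0005, 0, 0, 0, 0],
    [0.1, 0, 0, 0, 0, 0, 0],
    [0.1, 0, 0, 0, 0, 0, 0],
  ],
)

```text
time: 25.5
ee_pos: [0.5333, -0.2663, 0.1306]
orientation: [-0.031, 1.0, -0.001, 0.0]
force: [-0.3, -1.8, 10.0]
width: 0.0169
grasp_force: 40.7
```

```bash
python3 cr.py
```

```text
25.5 [ 0.5333027  -0.26634311  0.13059103] r 0.049171470937504146 ang 1.595148275288994 f [-0.31533098 -1.83271708  9.98844579] rad -1.824495528236036 cw -0.35986330695592406 0.016930267497494197 40.73977768421173
```

move_arm(
  targets=[
    [0.4, 0, 0, 0, 0, 0, 0],
    [0.6, 0, 0, 0, 0, 0, 0],
    [0.6, 0, 0, 0, 0, 0, 0],
    [0.6, 0, 0, 0, 0, 0, 0],
    [0.6, 0, 0, 0.02, 0, 0, 0],
    [0.6, 0, 0, 0.04, 0, 0, 0],
    [0.6, 0, 0, 0.04, 0, 0, 0],
    [0.6, 0, 0, 0.03, 0, 0, 0],
    [0.6, -0.03, 0, 0.01, 0, 0, 0],
    [0.6, 0, 0, 0, 0, 0, 0],
    [0.6, 0, 0, 0, 0, 0, 0],
    [0.6, 0, 0, 0, 0, 0, 0],
  ],
)

```text
time: 27.0
ee_pos: [0.5035, -0.2652, 0.2692]
orientation: [-0.031, 1.0, 0.0, -0.0]
force: [-0.1, 0.4, -0.4]
width: 0.0511
grasp_force: 0.0
```

```bash
python3 - <<'E'
from h import *
s=status.read_state();print(s["time"],s["ee_pos"],s["force"])
for c in ["wrist","scene","side"]:
    m=camera_model(c); im=camera(c); cv2.imwrite(f"pics/{c}7.png",im)
    for n in ["blank0_mid","crank_grip","wheel_axis","blank3_mid","lift_top","magazine"]:
        for d in finder.mark_of(c,n)[:2]:
            X=w(m,d["location"]); print(c,n,round(d["conf"],2),np.round(X,4))
a=cv2.imread("pics/scene7.png");b=cv2.imread("pics/side7.png")
cv2.imwrite("pics/c7.png",np.hstack([cv2.resize(a[130:340,140:350],(300,300)),cv2.resize(b[130:330,170:370],(300,300)),cv2.resize(cv2.imread("pics/wrist7.png"),(200,150)).repeat(2,0)]))
E
```

```text
27.0 [ 0.5034989  -0.26518177  0.26919574] [-0.05598585  0.40493871 -0.39919027]
wrist blank0_mid 0.93 [ 0.5239 -0.1659  0.0839]
wrist crank_grip 0.95 [ 0.5343 -0.2688  0.114 ]
wrist wheel_axis 0.62 [ 0.5353 -0.3133  0.0832]
scene blank0_mid 0.97 [ 0.528  -0.1693  0.0838]
scene crank_grip 0.52 [ 0.5341 -0.2666  0.1166]
scene wheel_axis 0.81 [ 0.5341 -0.3153  0.0914]
scene blank3_mid 0.68 [0.5018 0.2252 0.0039]
scene blank3_mid 0.63 [0.5005 0.2267 0.048 ]
scene magazine 0.75 [0.501  0.2216 0.0033]
scene magazine 0.72 [0.5447 0.4528 0.001 ]
side blank0_mid 0.95 [ 0.5296 -0.1676  0.0767]
side blank0_mid 0.57 [ 0.6161  0.1871 -0.0009]
side crank_grip 0.57 [ 0.5309 -0.266   0.1199]
side wheel_axis 0.86 [ 0.5363 -0.3147  0.0882]
side wheel_axis 0.46 [ 0.518   0.3173 -0.0009]
side blank3_mid 0.59 [0.4977 0.2274 0.0484]
side lift_top 0.6 [ 0.5218 -0.167   0.072 ]
side magazine 0.88 [ 0.5003  0.2193 -0.0043]
side magazine 0.68 [ 0.5454  0.4522 -0.0034]
```

View pics/c7.png

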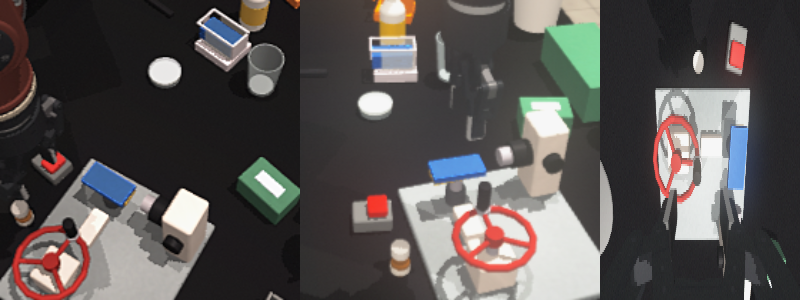

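The block is on the head, the crank is a quarter turn back, the remaining blocks are in the magazine, the bystanders are in place and the gripper is clear.

```bash
python3 -c "
from rig import finish_job;print(finish_job())"
```

```text
the job is handed in; nothing more can be done
None
```

The job is handed in, but no verdict came back: the lowest block lies centred on the lift head, the wheel was cranked to its hard stop (about 21 N felt) and backed off 1.56 rad, and by the last pictures the other blocks are still in the magazine and nothing else moved.

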